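Slide the fish box over the sill into the chilling tray

ROBOT

A 6-joint arm with a two-finger parallel gripper is mounted at the origin on the work surface. World frame = base frame: x ahead of the robot, y to its left, z up, the work surface at z = 0. Lengths are in mm, angles in rad, forces in N, time in s.
With the tool pointing down it reaches from about 350 to 775 mm from the base axis. Payload 7.3 kg.
Tool frame: the origin (TCP) lies at the very end of the fingers, on their centre line; the grasp point (between the pads) lies 19 mm behind it; z points along the fingers, y is the line along which they close (so a half turn about z gives the same grasp; the last joint's range is limited). The gripper opens to 92 mm and grips with 3 to 60 N. Pads are 19 mm wide; open, the fingers measure 130 mm over their backs; the gripper's body (75 mm by 190 mm) begins 47 mm behind the grasp point.
Start: joints at [1.127, 0.342, 1.524, -0, 1.275, -0.146], TCP at [154.029, 501.916, 226.741] pointing down, gripper open.
Joint ranges: [-2.53, 2.53], [-0.77, 2.02], [0.04, 2.7], [-1, 4.14], [0.28, 2.66], [-3.11, 3.11]. Speed limits (rad/s): [2.57, 2.57, 3.14, 3.14, 3.14, 3.14].

INTERFACE

Orientations are given as [roll, pitch, yaw] about the fixed x, y, z axes, in that order (R = Rz(yaw) Ry(pitch) Rx(roll)).
In Python, from plant import bot gives the robot as it stands.
- The arm moves only by the tool send_rows, never from a script. Its argument "rows" is a list of rows, each an object of numbers: "x", "y", "z": the shift along the tool's x, y, z in units of 0.2 m (1.0 is 0.2 m); "ax", "ay", "az": the turn, a rotation vector about the tool's x, y, z in units of 60 degrees (1.0 is 60 degrees); "jaw": the opening, from -1 (shut) to 1 (fully open), so that 0 is half open. In form: [{"x": .., "y": .., "z": .., "ax": .., "ay": .., "az": .., "jaw": ..}, ...]. A call has exactly 10 rows; each row is the pose to reach, as a shift and turn from the pose commanded when the call began, along the tool's axes at that moment; what a row does not reach only later rows make up. A row lasts 1/8 s, in which the tool goes at most 62.5 mm and 10.7 degrees, less where a joint would pass 70% of its speed; a pose out of reach is approached as far as the arm can. A call with a number of a shift or a turn outside -1 to 1 is refused whole. A call with a gripper value outside its range is refused whole. The fingers move at their own pace and stop on an object; the grip force is fixed at half the most. Time passes only in rows, so rows that repeat a pose let the fingers close, or fill a call up. It gives the time, the measured TCP pose, the force, the opening and the grip force at its end, in the units of the state.
- bot.get_obs(): the state, without advancing time (a new reading comes with each control period).
- bot.capture(name): name is "side" or "top"; returns (picture, depth): 480x640x3 uint8, red, green, blue; 480x640 float32, mm along the optical axis (not along the pixel's ray), 0 where there is no reading.
- bot.camera_model(name): a dict with "vertical_fov" (degrees; the focal length in pixels is half the picture's height over the tangent of half this angle, whatever the lens; pixels are square), "cx", "cy" (the principal point, pixels), "R" (3x3) and "t" (3): a world point X has camera coordinates R X + t. Camera axes: x right, y down, z forward; pixel columns grow to the right and rows downward; lengths in mm; the calibration is good to about 2 mm. A picture is of the moment at which its call begins. camera_model takes no time and is no camera call.
- bot.close_job(): hands the job in; it is judged then, once.
The state is a dict: "time": time; "joint_positions": joint angles; "dq": joint speeds; "tau": joint torques, N m; "tool_pos": TCP position; "tcp_rot": TCP orientation; "contact_force": force on the tool from outside, world axes, zero at the start; "moment": the same for the moment, N m; "grip_width": finger opening in mm; "finger_force": force on a finger pad.
Only numpy, scipy, OpenCV 4.12 (cv2) and the standard library are available. Lean on these libraries where they do the work, as an engineer would, in place of code of your own. Each camera call takes 0.05 s, during which the arm holds its last target. There are 200 camera calls.

TASK

Slide the lidded fish box into the chilling tray: raise its nose by the grip and lay it over the tray's sill while its rear end still rests on the counter, then push the box on over the sill until it lies flat in the well and leans firmly on the sprung end-stop bar, with about 10 N and never more than 20 N. Slide the box, do not carry it or stand it steeply on end; let go with the box still touching the bar, and leave the other things where they are.

Things in the scene. Friction and masses are not known exactly. Their poses are not given: they have to be found in the camera images.
- fish_box: the lidded wooden fish box with an upright grip on its lid (the grip tells it from the stacked boxes at the table's left side). 150 long (its x) x 110 wide (its y) x 50 mm high to the lid's top; 0.45 to 0.8 kg. Origin at the centre of its underside; x points to the nose, the end with the grip, which goes first; z up. It starts on the counter outside the tray's sill, nose towards it.
- box_grip (a point): the wooden grip fixed on the lid: an upright block 34 mm (along the box's x) x 24 mm (its y, the width to pinch) standing 37 mm above the lid, centred 48 mm ahead of the box's middle. This point lies on its axis, 23 mm above the lid (73 mm above the box's underside).
- box_nose (a point): middle of the bottom edge of the box's nose end, 75 mm ahead of the box's origin.
- box_rear (a point): middle of the bottom edge of the box's rear end, 75 mm behind the box's origin. Fingers pushing the rear face drag on it and can hold the rear end down and jam the box on the sill; with the box's middle past the sill, easing off lets it tip level.
- tray: the fixed steel chilling tray: a shallow well with a raised rim 16 mm high, 282 long (its x) x 200 mm wide, 184 mm between the side rims. Its x axis points from the entrance sill into the well, to the end stop. The well's floor lies 8 mm above the counter. Origin at counter height under the inner face of the sill, midway across.
- sill (a point): middle of the outer top edge of the tray's entrance sill, 16 mm above the counter; the sill is 12 mm thick along the tray's x and its top is 8 mm above the well's floor.
- stop_bracket: the end stop in the tray's far end, fixed (same origin and axes as the tray): a dark steel block at x = 241 to 263 mm that carries, on a clamped carriage, a sprung steel bar across the well, 120 mm wide, 14 to 46 mm above the counter, square to the tray.
- stop_block (a point): middle of the face of the end stop's dark block (not the bar). The bar stands 41 to 76 mm nearer the sill than this (its face 165 to 200 mm from the tray's origin): set by hand, not measured, to be felt or seen. It gives on damped springs, about 1.5 N per mm, up to 13 mm. It registers the box from 5 N; over 20 N harms it.
- tea_cup: bystander, leave it alone. Blue ceramic cup, 68 mm wide, 80 mm high; origin under its centre.
- brush_cup: bystander, leave it alone. Brown earthenware cup, 72 mm wide, 85 mm high; origin under its centre.
- soy_bottle: bystander, leave it alone. Amber bottle, 56 mm wide, 110 mm high; origin under its centre.
- sauce_dish: bystander, leave it alone. Small white dish, 84 mm wide, 20 mm high; origin under its centre.
- blue_bowl: bystander, leave it alone. Blue bowl, 130 mm wide, 55 mm high; origin under its centre.
- dark_bowl: bystander, leave it alone. Dark amber bowl, 100 mm wide, 65 mm high; origin under its centre.
- towel_tray: bystander, leave it alone. Dark wooden slab, 100 x 70 x 14 mm; origin under its centre.
Not all that is in view belongs to the job. Leave any green or purple look-alike of the fish_box alone.

How it is judged:
By the outcome, as a careful person would: the job done as asked, in the order asked, and still so for the second after the job is handed in, with the robot touching nothing.
It also fails if it takes over 72 s, if anything falls off the work surface, if the arm or the gripper's body presses on something with over 40 N, if the wrist force passes 120 N, or if a joint passes its speed limit or range.

## Working session

There is one attempt and no reset: what is moved stays moved. The work goes in short steps, Python scripts to look and compute and a tool call to move; the robot and the scene stay as the last step left them, time stands still between calls to the robot, and variables do not carry over. Pictures are saved under pics/ and viewed, at most 10 in all, crops included, and the job is handed in when it is done.

Besides the shell and the picture viewer there is one more tool, called by a JSON object that holds its "method" and its "body", one argument or row to a line. send_rows: Moves the arm, as the interface text tells. Its arguments: {"type":"object","properties":{"rows":{"type":"array","items":{"type":"object","properties":{"x":{"type":"number","minimum":-1,"maximum":1},"y":{"type":"number","minimum":-1,"maximum":1},"z":{"type":"number","minimum":-1,"maximum":1},"ax":{"type":"number","minimum":-1,"maximum":1},"ay":{"type":"number","minimum":-1,"maximum":1},"az":{"type":"number","minimum":-1,"maximum":1},"jaw":{"type":"number"}}}}},"required":["rows"]}

```bash
ls; mkdir -p pics; cat > h.py <<'E'
import numpy as np, cv2
from plant import bot
def cap(n,f=None):
    p,d=bot.capture(n)
    if f: cv2.imwrite('pics/'+f+'.png',p[:,:,::-1]); np.save('pics/'+f+'.npy',d)
    return p,d
def cloud(n,d):
    m=bot.camera_model(n); F=240/np.tan(np.radians(m['vertical_fov'])/2)
    v,u=np.mgrid[:480,:640]; c=np.stack([(u-m['cx'])/F*d,(v-m['cy'])/F*d,d],-1)
    return (c-np.array(m['t']))@np.array(m['R'])
E
python3 - <<'E'
from h import *
for n in('side','top'):
    p,d=cap(n,n+'0'); print(bot.camera_model(n))
    X=cloud(n,d); np.save('pics/'+n+'X.npy',X)
print(bot.get_obs())
E
```

```text
pics
{'vertical_fov': 54.945032875247136, 'cx': 310.86114026814533, 'cy': 235.8956496658001, 'R': array([[ 0.98425619, -0.1767445 ,  0.00106687],
       [-0.13289513, -0.74402001, -0.65480769],
       [ 0.11652743,  0.64435674, -0.75579478]]), 't': array([-549.64728865,  128.84907239, 1131.23631023])}
{'vertical_fov': 52.34222723711405, 'cx': 315.3542635329702, 'cy': 240.87537157590933, 'R': array([[ 0.02428785, -0.99970404, -0.00138889],
       [-0.97555525, -0.02339759, -0.21850516],
       [ 0.218408  ,  0.00666196, -0.9758348 ]]), 't': array([  -9.17146394,  582.7259115 , 1385.58121794])}
{'time': 0.1, 'joint_positions': array([ 1.12704134e+00,  3.42637244e-01,  1.52489697e+00, -9.57846833e-06,
        1.27536235e+00, -1.45979233e-01]), 'dq': array([ 0.00124805, -0.00170795, -0.00091313,  0.00011159, -0.00030032,
        0.00039204]), 'tau': array([ 2.20057067e-03, -4.31996119e+01, -2.44696659e+01,  7.20899552e-02,
        5.25457738e-02, -2.78156949e-05]), 'tool_pos': array([153.8554644 , 501.59345922, 226.13120673]), 'tcp_rot': array([-3.14030128e+00, -1.80605894e-04,  2.84381958e+00]), 'contact_force': array([ 0.1176133 , -0.82633912, -0.57341573]), 'moment': array([-0.00357262,  0.01549265,  0.0729304 ]), 'finger_force': 0.0, 'grip_width': 92.01554836391621}
```

View pics/top0.png

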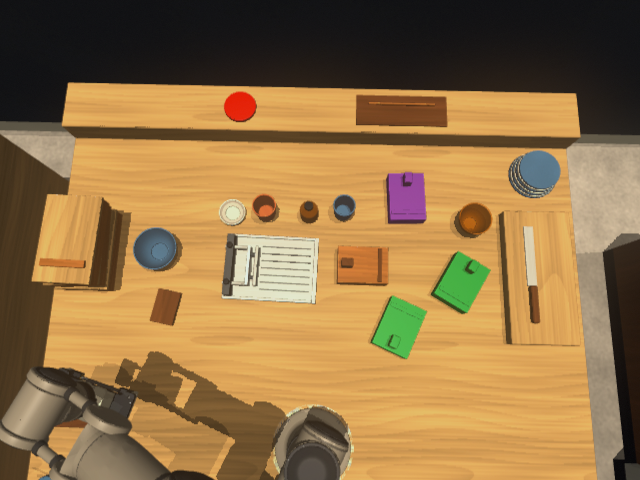

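View pics/side0.png

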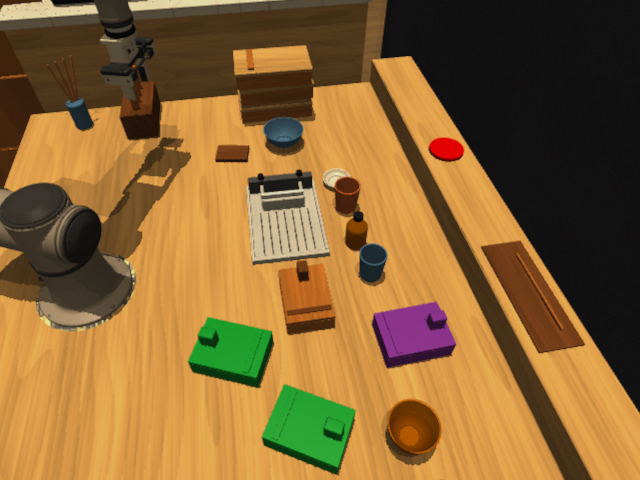

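The wooden box with a grip at top (362,265), grip at (347,263), is the fish_box. The green ones at (461,282) and (399,327) and the purple one at (406,197) are look-alikes, and the stack at (75,240) has no upright grip. The tray is at (270,270), with its bar around (250,268) and its sill at about x=318 px. Next I'll measure and confirm with one enlarged crop.

```bash
python3 - <<'E'
from h import *
Xt=np.load('pics/topX.npy');Xs=np.load('pics/sideX.npy')
def cl(n): 
    return (Xt if n=='top' else Xs)
def sub(n,u0,u1,v0,v1):
    return cl(n)[v0:v1,u0:u1].reshape(-1,3)
def rect(P,s):
    r=cv2.minAreaRect(P[:,:2].astype(np.float32)); print(s,len(P),np.round(r[0],1),np.round(r[1],1),round(r[2],1),'z',np.round(np.median(P[:,2]),1))
for n,w in(('top',(328,398,235,295)),('side',(270,345,255,335))):
    P=sub(n,*w); z=P[:,2]
    print(n,np.percentile(z,[2,50,98]).round(1)); 
    print(np.histogram(z,bins=range(-10,110,5))[0])
    rect(P[(z>44)&(z<58)],'lid'); rect(P[(z>80)],'griptop'); rect(P[(z>25)],'all'); rect(P[(z>59)&(z<95)],'grip')
for n,w in(('top',(215,325,228,310)),('side',(240,332,165,268))):
    P=sub(n,*w); P=P[(P[:,1]<420)]; z=P[:,2]
    print(n,np.histogram(z,bins=range(-10,110,4))[0])
    rect(P[(z>5)],'tray'); rect(P[(z>12)&(z<20)],'rim');rect(P[(z>30)],'stop')
# points high in tray profile along y
P=sub('top',215,325,255,285); z=P[:,2]
for y0 in range(0,340,6):
    m=(P[:,1]>=y0)&(P[:,1]<y0+6)
    if m.sum(): print(y0,m.sum(),np.percentile(z[m],[10,50,90]).round(0),end=' | ')
a=cv2.imread('pics/top0.png')[220:310,215:400]; b=cv2.imread('pics/side0.png')[160:335,235:345]
a=cv2.resize(a,None,fx=3,fy=3,interpolation=cv2.INTER_CUBIC); b=cv2.resize(b,None,fx=1.7*270/90/1.7,fy=3,interpolation=cv2.INTER_CUBIC)
b=cv2.resize(b,(240,int(b.shape[0]*240/b.shape[1])))
H=max(a.shape[0],b.shape[0]); f=lambda i:np.pad(i,((0,H-i.shape[0]),(0,0),(0,0)))
cv2.imwrite('pics/crop.png',np.hstack([f(a),f(b)]))
E
```

```text
top [-7.1  3.8 84.3]
[ 251 1144  780   68   13   17   13   13   16   17  194  908  579   43
    7    8    4    3   30   53    8    0    0]
lid 1616 [ 519.4 -136.2] [147.9 110.9] 89.1 z 49.2
griptop 107 [396.7 -57. ] [ 34.6 279.2] 75.3 z 86.7
all 1899 [ 418.  -117.1] [163.8 340.5] 79.2 z 49.1
grip 115 [ 528.4 -130.7] [ 28.4 121.3] 11.6 z 85.5
side [-2.6 22.  85.7]
[   1 1093 1534  116  125  108   60   56   66   73   44 1056 1417   35
   15   13   15   16   23  107    3    0    0]
lid 2513 [ 502.  -146.1] [173.  146.5] 89.1 z 50.4
griptop 157 [ 480.8 -400.5] [667.8  25.1] 82.8 z 87.2
all 2963 [ 461.  -386.1] [685.7 138.4] 76.7 z 50.4
grip 195 [520.6 -87.7] [37.6 23.7] 89.9 z 85.6
top [ 163  903 1526 1840 2041  954  390  113   32   31   55   90  130  146
  144  194  124   29   19   26    8    2    0    0    0    0    0    0
    0]
tray 5087 [448.5 142.2] [370.8 333.4] 1.2 z 10.0
rim 801 [509.  138.1] [279.  200.2] 88.0 z 14.4
stop 1016 [408.6 173.4] [427.5 159.4] 30.9 z 48.3
side [   1  354 2053 1018 2614  851  646  224  107  104  129  174  204  228
  189  228  152   18   14   39    5  
[... 698 characters left out ...]
6. 12.] | 138 58 [ 3.  8. 12.] | 144 59 [ 2.  7. 10.] | 150 60 [ 3.  7. 11.] | 156 58 [ 3.  7. 12.] | 162 61 [ 3.  7. 11.] | 168 57 [ 3.  8. 11.] | 174 101 [ 4. 20. 43.] | 180 65 [40. 44. 48.] | 186 21 [36. 43. 47.] | 192 54 [ 4.  7. 38.] | 198 99 [ 5. 20. 45.] | 204 66 [41. 45. 48.] | 210 19 [42. 45. 48.] | 216 47 [ 3.  8. 34.] | 222 59 [ 4.  7. 32.] | 228 59 [ 3.  7. 35.] | 234 57 [ 3.  7. 35.] | 240 62 [ 5.  8. 32.] | 246 97 [ 4. 12. 49.] | 252 100 [16. 50. 57.] | 258 64 [49. 54. 65.] | 264 59 [51. 55. 65.] | 270 33 [50. 53. 58.] | 276 4 [34. 38. 42.] | 282 29 [-3.  0.  3.] | 288 58 [-5. -1.  3.] | 294 61 [-5. -2.  2.] | 300 58 [-6. -1.  2.] | 306 50 [-6. -1.  3.] | 312 13 [-6. -4. -0.] |
```

View pics/crop.png

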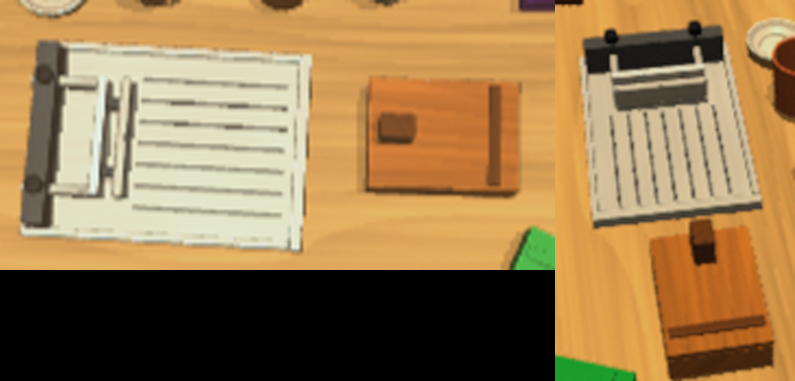

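The crop confirms it: a wooden box with a brown grip (398,127 in the crop) at the nose end facing the tray. The sprung bar is at crop x≈120 and the sill at x≈300.

The estimates are:
- **Grip:** about (520.6, -87.7), top at 87.
- **Box:** origin about (519.5, -136), yaw about 89°.
- **Tray:** origin about (504.5, 9), yaw about 88°.

I'll move over to the grip first.

{"method": "send_rows", "body": {
  "rows": [
    {"x": -0.25, "y": -0.21, "jaw": 1},
    {"x": -0.5, "y": -0.42, "jaw": 1},
    {"x": -0.75, "y": -0.64, "jaw": 1},
    {"x": -1, "y": -0.85, "jaw": 1},
    {"x": -1, "y": -0.85, "jaw": 1},
    {"x": -1, "y": -0.85, "jaw": 1},
    {"x": -1, "y": -0.85, "jaw": 1},
    {"x": -1, "y": -0.85, "jaw": 1},
    {"x": -1, "y": -0.85, "jaw": 1},
    {"x": -1, "y": -0.85, "jaw": 1}
  ]
}}

```text
schema error: expected keys x, y, z, ax, ay, az, jaw
```

{"method": "send_rows", "body": {
  "rows": [
    {"x": -0.25, "y": -0.21, "jaw": 1},
    {"x": -0.5, "y": -0.42, "jaw": 1},
    {"x": -0.75, "y": -0.64, "jaw": 1},
    {"x": -1, "y": -0.85, "jaw": 1},
    {"x": -1, "y": -0.85, "jaw": 1},
    {"x": -1, "y": -0.85, "jaw": 1},
    {"x": -1, "y": -0.85, "jaw": 1},
    {"x": -1, "y": -0.85, "jaw": 1},
    {"x": -1, "y": -0.85, "jaw": 1},
    {"x": -1, "y": -0.85, "jaw": 1}
  ]
}}

```text
schema error: expected keys x, y, z, ax, ay, az, jaw
```

{"method": "send_rows", "body": {
  "rows": [
    {"x": -0.2, "y": -0.2, "az": 0.15, "jaw": 1},
    {"x": -0.4, "y": -0.4, "az": 0.3, "jaw": 1},
    {"x": -0.62, "y": -0.58, "az": 0.45, "jaw": 1},
    {"x": -0.62, "y": -0.58, "az": 0.6, "jaw": 1},
    {"x": -0.62, "y": -0.58, "az": 0.75, "jaw": 1},
    {"x": -0.62, "y": -0.58, "az": 0.9, "jaw": 1},
    {"x": -0.62, "y": -0.58, "az": 1, "jaw": 1},
    {"x": -0.62, "y": -0.58, "az": 1, "jaw": 1},
    {"x": -0.62, "y": -0.58, "az": 1, "jaw": 1},
    {"x": -0.62, "y": -0.58, "az": 1, "jaw": 1}
  ]
}}

```text
schema error: expected keys x, y, z, ax, ay, az, jaw
```

All the keys are required.

{"method": "send_rows", "body": {
  "rows": [
    {"x": -0.25, "y": -0.21, "z": 0, "ax": 0, "ay": 0, "az": 0, "jaw": 1},
    {"x": -0.5, "y": -0.42, "z": 0, "ax": 0, "ay": 0, "az": 0, "jaw": 1},
    {"x": -0.75, "y": -0.64, "z": 0, "ax": 0, "ay": 0, "az": 0, "jaw": 1},
    {"x": -1, "y": -0.85, "z": 0, "ax": 0, "ay": 0, "az": 0, "jaw": 1},
    {"x": -1, "y": -0.85, "z": 0, "ax": 0, "ay": 0, "az": 0, "jaw": 1},
    {"x": -1, "y": -0.85, "z": 0, "ax": 0, "ay": 0, "az": 0, "jaw": 1},
    {"x": -1, "y": -0.85, "z": 0, "ax": 0, "ay": 0, "az": 0, "jaw": 1},
    {"x": -1, "y": -0.85, "z": 0, "ax": 0, "ay": 0, "az": 0, "jaw": 1},
    {"x": -1, "y": -0.85, "z": 0, "ax": 0, "ay": 0, "az": 0, "jaw": 1},
    {"x": -1, "y": -0.85, "z": 0, "ax": 0, "ay": 0, "az": 0, "jaw": 1}
  ]
}}

```text
time: 1.35
tool_pos: [295.1, 281.1, 226.7]
tcp_rot: [3.142, -0.0, 2.845]
contact_force: [0.5, -0.2, -0.0]
grip_width: 91.6
finger_force: 0.0
```

{"method": "send_rows", "body": {
  "rows": [
    {"x": -0.25, "y": -0.21, "z": 0, "ax": 0, "ay": 0, "az": 0, "jaw": 1},
    {"x": -0.5, "y": -0.42, "z": 0, "ax": 0, "ay": 0, "az": 0, "jaw": 1},
    {"x": -0.75, "y": -0.64, "z": 0, "ax": 0, "ay": 0, "az": 0, "jaw": 1},
    {"x": -1, "y": -0.85, "z": 0, "ax": 0, "ay": 0, "az": 0, "jaw": 1},
    {"x": -1, "y": -0.85, "z": 0, "ax": 0, "ay": 0, "az": 0, "jaw": 1},
    {"x": -1, "y": -0.85, "z": 0, "ax": 0, "ay": 0, "az": 0, "jaw": 1},
    {"x": -1, "y": -0.85, "z": 0, "ax": 0, "ay": 0, "az": 0, "jaw": 1},
    {"x": -1, "y": -0.85, "z": 0, "ax": 0, "ay": 0, "az": 0, "jaw": 1},
    {"x": -1, "y": -0.85, "z": 0, "ax": 0, "ay": 0, "az": 0, "jaw": 1},
    {"x": -1, "y": -0.85, "z": 0, "ax": 0, "ay": 0, "az": 0, "jaw": 1}
  ]
}}

```text
time: 2.6
tool_pos: [436.5, 60.0, 226.8]
tcp_rot: [3.141, 0.0, 2.845]
contact_force: [-0.1, -0.2, 0.4]
grip_width: 91.4
finger_force: 0.0
```

{"method": "send_rows", "body": {
  "rows": [
    {"x": -0.2, "y": -0.2, "z": 0, "ax": 0, "ay": 0, "az": 0.15, "jaw": 1},
    {"x": -0.4, "y": -0.4, "z": 0, "ax": 0, "ay": 0, "az": 0.3, "jaw": 1},
    {"x": -0.62, "y": -0.58, "z": 0, "ax": 0, "ay": 0, "az": 0.45, "jaw": 1},
    {"x": -0.62, "y": -0.58, "z": 0, "ax": 0, "ay": 0, "az": 0.6, "jaw": 1},
    {"x": -0.62, "y": -0.58, "z": 0, "ax": 0, "ay": 0, "az": 0.75, "jaw": 1},
    {"x": -0.62, "y": -0.58, "z": 0, "ax": 0, "ay": 0, "az": 0.9, "jaw": 1},
    {"x": -0.62, "y": -0.58, "z": 0, "ax": 0, "ay": 0, "az": 1, "jaw": 1},
    {"x": -0.62, "y": -0.58, "z": 0, "ax": 0, "ay": 0, "az": 1, "jaw": 1},
    {"x": -0.62, "y": -0.58, "z": 0, "ax": 0, "ay": 0, "az": 1, "jaw": 1},
    {"x": -0.62, "y": -0.58, "z": 0, "ax": 0, "ay": 0, "az": 1, "jaw": 1}
  ]
}}

```text
time: 3.85
tool_pos: [521.2, -87.7, 226.7]
tcp_rot: [3.142, -0.0, 1.798]
contact_force: [-0.6, 0.1, -0.8]
grip_width: 91.8
finger_force: 0.0
```

{"method": "send_rows", "body": {
  "rows": [
    {"x": 0, "y": 0, "z": 0.15, "ax": 0, "ay": 0, "az": 0.12, "jaw": 1},
    {"x": 0, "y": 0, "z": 0.3, "ax": 0, "ay": 0, "az": 0.237, "jaw": 1},
    {"x": 0, "y": 0, "z": 0.45, "ax": 0, "ay": 0, "az": 0.237, "jaw": 1},
    {"x": 0, "y": 0, "z": 0.6, "ax": 0, "ay": 0, "az": 0.237, "jaw": 1},
    {"x": 0, "y": 0, "z": 0.7, "ax": 0, "ay": 0, "az": 0.237, "jaw": 1},
    {"x": 0, "y": 0, "z": 0.78, "ax": 0, "ay": 0, "az": 0.237, "jaw": 1},
    {"x": 0, "y": 0, "z": 0.82, "ax": 0, "ay": 0, "az": 0.237, "jaw": 1},
    {"x": 0, "y": 0, "z": 0.845, "ax": 0, "ay": 0, "az": 0.237, "jaw": 1},
    {"x": 0, "y": 0, "z": 0.845, "ax": 0, "ay": 0, "az": 0.237, "jaw": 1},
    {"x": 0, "y": 0, "z": 0.845, "ax": 0, "ay": 0, "az": 0.237, "jaw": 1}
  ]
}}

```text
time: 5.1
tool_pos: [521.6, -87.9, 58.3]
tcp_rot: [3.14, 0.0, 1.549]
contact_force: [-0.1, -0.2, 0.2]
grip_width: 91.8
finger_force: 0.0
```

```bash
python3 - <<'E'
from h import *
p,d=cap('side','s1'); q,e=cap('top','t1')
a=cv2.resize(p[150:330,220:360],None,fx=3,fy=3); b=cv2.resize(q[190:310,220:400],(380,253))
b=np.pad(b,((0,a.shape[0]-253),(0,0),(0,0)));cv2.imwrite('pics/c1.png',np.hstack([a,b])[:,:,::-1])
# tray sill/bar refine from saved clouds
for n in('top','side'):
    X=np.load(f'pics/{n}X.npy').reshape(-1,3)
    t=np.radians(88); o=np.array([504.5,9.2]); u=np.array([np.cos(t),np.sin(t)]); v=np.array([-u[1],u[0]])
    a=(X[:,:2]-o)@u; b=(X[:,:2]-o)@v; z=X[:,2]
    for s in(-45,-15,15,45):
        m=(abs(b-s)<12)&(abs(z)<100)
        f=lambda lo,hi,zl,zh:np.sort(a[m&(a>lo)&(a<hi)&(z>zl)&(z<zh)])
        bar=f(150,210,25,52); sill=f(-30,10,11,22); blk=f(225,270,25,70)
        print(n,s,'bar',bar[[3,-4]].round(),'sill',np.percentile(sill,[3,97]).round(),'blk',np.percentile(blk,[4,96]).round())
    for s in(30,90,150,210):
        m=(abs(a-s)<25)&(z>11)&(z<22)
        L=b[m&(b>70)&(b<105)];R=b[m&(b<-70)&(b>-105)]; print('rims',s,np.median(L).round(1),np.median(R).round(1))
E
```

```text
top -45 bar [169. 207.] sill [-9.  7.] blk [231. 263.]
top -15 bar [169. 201.] sill [-10.   3.] blk [242. 263.]
top 15 bar [168. 201.] sill [-9.  7.] blk [242. 263.]
top 45 bar [168. 207.] sill [-9.  5.] blk [231. 264.]
rims 30 94.5 -94.3
rims 90 95.1 -94.0
rims 150 94.3 -94.2
rims 210 95.0 -94.2
side -45 bar [169. 202.] sill [-11.   3.] blk [231. 261.]
side -15 bar [168. 200.] sill [-9.  5.] blk [241. 262.]
side 15 bar [167. 203.] sill [-11.   2.] blk [241. 261.]
side 45 bar [167. 202.] sill [-12.   2.] blk [232. 260.]
rims 30 94.1 -95.4
rims 90 94.3 -95.5
rims 150 94.4 -95.5
rims 210 94.4 -95.0
```

View pics/c1.png

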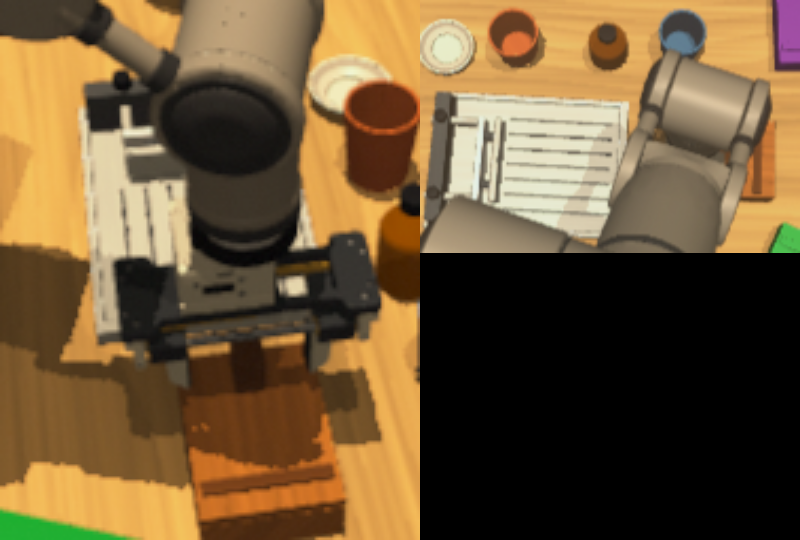

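Fingers straddle the grip at (245,360) in the crop, and the tray frame fits with the bar face at about 167. Closing now.

{"method": "send_rows", "body": {
  "rows": [
    {"x": 0, "y": 0, "z": 0, "ax": 0, "ay": 0, "az": 0, "jaw": -1},
    {"x": 0, "y": 0, "z": 0, "ax": 0, "ay": 0, "az": 0, "jaw": -1},
    {"x": 0, "y": 0, "z": 0, "ax": 0, "ay": 0, "az": 0, "jaw": -1},
    {"x": 0, "y": 0, "z": 0, "ax": 0, "ay": 0, "az": 0, "jaw": -1},
    {"x": 0, "y": 0, "z": 0, "ax": 0, "ay": 0, "az": 0, "jaw": -1},
    {"x": 0, "y": 0, "z": 0, "ax": 0, "ay": 0, "az": 0, "jaw": -1},
    {"x": 0, "y": 0, "z": 0, "ax": 0, "ay": 0, "az": 0, "jaw": -1},
    {"x": 0, "y": 0, "z": 0, "ax": 0, "ay": 0, "az": 0, "jaw": -1},
    {"x": 0, "y": 0, "z": 0, "ax": 0, "ay": 0, "az": 0, "jaw": -1},
    {"x": 0, "y": 0, "z": 0, "ax": 0, "ay": 0, "az": 0, "jaw": -1}
  ]
}}

```text
time: 6.45
tool_pos: [521.3, -87.8, 57.7]
tcp_rot: [3.141, -0.0, 1.548]
contact_force: [2.0, -0.1, -1.3]
grip_width: 23.9
finger_force: 29.9
```

{"method": "send_rows", "body": {
  "rows": [
    {"x": -0.008, "y": 0, "z": -0.016, "ax": 0, "ay": 0.025, "az": 0, "jaw": -1},
    {"x": -0.017, "y": 0, "z": -0.031, "ax": 0, "ay": 0.05, "az": 0, "jaw": -1},
    {"x": -0.025, "y": 0, "z": -0.047, "ax": 0, "ay": 0.075, "az": 0, "jaw": -1},
    {"x": -0.034, "y": 0, "z": -0.063, "ax": 0, "ay": 0.1, "az": 0, "jaw": -1},
    {"x": -0.043, "y": 0, "z": -0.078, "ax": 0, "ay": 0.125, "az": 0, "jaw": -1},
    {"x": -0.053, "y": 0, "z": -0.093, "ax": 0, "ay": 0.15, "az": 0, "jaw": -1},
    {"x": -0.053, "y": 0, "z": -0.093, "ax": 0, "ay": 0.15, "az": 0, "jaw": -1},
    {"x": -0.053, "y": 0, "z": -0.093, "ax": 0, "ay": 0.15, "az": 0, "jaw": -1},
    {"x": -0.053, "y": 0, "z": -0.093, "ax": 0, "ay": 0.15, "az": 0, "jaw": -1},
    {"x": -0.053, "y": 0, "z": -0.093, "ax": 0, "ay": 0.15, "az": 0, "jaw": -1}
  ]
}}

```text
time: 7.7
tool_pos: [520.8, -98.3, 76.2]
tcp_rot: [-3.141, -0.157, 1.549]
contact_force: [0.3, -0.2, -3.8]
grip_width: 23.7
finger_force: 29.9
```

```bash
python3 - <<'E'
from h import *
o=bot.get_obs(); print(o['contact_force'],o['moment'],o['tool_pos'],o['tcp_rot'])
p,d=cap('side','s2');cv2.imwrite('pics/c2.png',cv2.resize(p[200:340,240:370],None,fx=4,fy=4)[:,:,::-1])
E
```

```text
[ 0.28564334 -0.15043671 -3.80421935] [-0.47869236  0.01767357  0.02316548] [520.80754963 -98.26740078  76.17193145] [-3.14128721 -0.15697029  1.54870165]
```

View pics/c2.png

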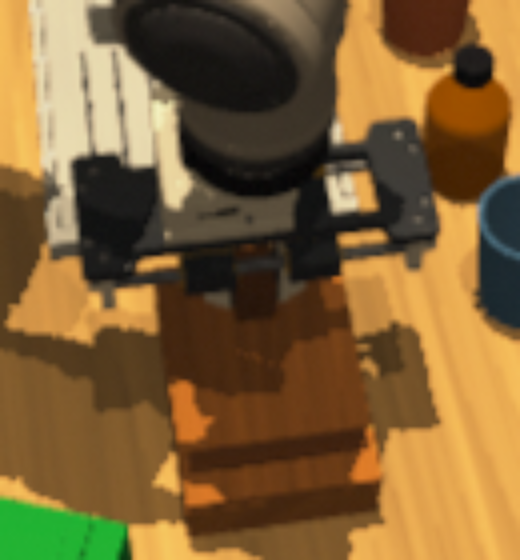

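Rear still rests (3.8 N of about 6 N carried at the grip). Now forward over the sill.

{"method": "send_rows", "body": {
  "rows": [
    {"x": 0.06, "y": -0.004, "z": 0.0095, "ax": 0, "ay": 0, "az": 0, "jaw": -1},
    {"x": 0.12, "y": -0.008, "z": 0.019, "ax": 0, "ay": 0, "az": 0, "jaw": -1},
    {"x": 0.18, "y": -0.012, "z": 0.0285, "ax": 0, "ay": 0, "az": 0, "jaw": -1},
    {"x": 0.24, "y": -0.016, "z": 0.038, "ax": 0, "ay": 0, "az": 0, "jaw": -1},
    {"x": 0.3, "y": -0.02, "z": 0.0475, "ax": 0, "ay": 0, "az": 0, "jaw": -1},
    {"x": 0.36, "y": -0.024, "z": 0.057, "ax": 0, "ay": 0, "az": 0, "jaw": -1},
    {"x": 0.42, "y": -0.028, "z": 0.0665, "ax": 0, "ay": 0, "az": 0, "jaw": -1},
    {"x": 0.48, "y": -0.032, "z": 0.076, "ax": 0, "ay": 0, "az": 0, "jaw": -1},
    {"x": 0.543, "y": -0.035, "z": 0.086, "ax": 0, "ay": 0, "az": 0, "jaw": -1},
    {"x": 0.543, "y": -0.035, "z": 0.086, "ax": 0, "ay": 0, "az": 0, "jaw": -1}
  ]
}}

```text
time: 9.0
tool_pos: [516.4, 12.7, 76.6]
tcp_rot: [3.141, -0.158, 1.549]
contact_force: [0.1, 0.7, -4.2]
grip_width: 24.2
finger_force: 30.0
```

{"method": "send_rows", "body": {
  "rows": [
    {"x": 0, "y": 0, "z": 0.003, "ax": 0, "ay": 0, "az": 0, "jaw": -1},
    {"x": 0, "y": 0, "z": 0.006, "ax": 0, "ay": 0, "az": 0, "jaw": -1},
    {"x": 0, "y": 0, "z": 0.009, "ax": 0, "ay": 0, "az": 0, "jaw": -1},
    {"x": 0, "y": 0, "z": 0.009, "ax": 0, "ay": 0, "az": 0, "jaw": -1},
    {"x": 0, "y": 0, "z": 0.009, "ax": 0, "ay": 0, "az": 0, "jaw": -1},
    {"x": 0, "y": 0, "z": 0.009, "ax": 0, "ay": 0, "az": 0, "jaw": -1},
    {"x": 0, "y": 0, "z": 0.009, "ax": 0, "ay": 0, "az": 0, "jaw": -1},
    {"x": 0, "y": 0, "z": 0.009, "ax": 0, "ay": 0, "az": 0, "jaw": -1},
    {"x": 0, "y": 0, "z": 0.009, "ax": 0, "ay": 0, "az": 0, "jaw": -1},
    {"x": 0, "y": 0, "z": 0.009, "ax": 0, "ay": 0, "az": 0, "jaw": -1}
  ]
}}

```text
time: 10.25
tool_pos: [516.6, 12.5, 76.3]
tcp_rot: [3.14, -0.159, 1.548]
contact_force: [-4.1, 4.0, 13.9]
grip_width: 24.2
finger_force: 30.0
```

The box is laid: the sill pushes back 14 N at z≈76.3. Next I'll drag on with the rear on the counter until the box's middle passes the sill.

{"method": "send_rows", "body": {
  "rows": [
    {"x": 0.026, "y": -0.001, "z": -0.0116, "ax": 0, "ay": 0.017, "az": 0, "jaw": -1},
    {"x": 0.053, "y": -0.002, "z": -0.0142, "ax": 0, "ay": 0.028, "az": 0, "jaw": -1},
    {"x": 0.074, "y": -0.004, "z": -0.0171, "ax": 0, "ay": 0.039, "az": 0, "jaw": -1},
    {"x": 0.095, "y": -0.005, "z": -0.0209, "ax": 0, "ay": 0.051, "az": 0, "jaw": -1},
    {"x": 0.109, "y": -0.006, "z": -0.0242, "ax": 0, "ay": 0.06, "az": 0, "jaw": -1},
    {"x": 0.122, "y": -0.007, "z": -0.0277, "ax": 0, "ay": 0.071, "az": 0, "jaw": -1},
    {"x": 0.145, "y": -0.008, "z": -0.0358, "ax": 0, "ay": 0.091, "az": 0, "jaw": -1},
    {"x": 0.145, "y": -0.008, "z": -0.0358, "ax": 0, "ay": 0.091, "az": 0, "jaw": -1},
    {"x": 0.145, "y": -0.008, "z": -0.0358, "ax": 0, "ay": 0.091, "az": 0, "jaw": -1},
    {"x": 0.145, "y": -0.008, "z": -0.0358, "ax": 0, "ay": 0.091, "az": 0, "jaw": -1}
  ]
}}

```text
time: 11.5
tool_pos: [515.4, 40.1, 86.4]
tcp_rot: [3.142, -0.253, 1.548]
contact_force: [0.5, 3.4, 1.8]
grip_width: 23.8
finger_force: 30.0
```

```bash
python3 - <<'E'
from h import *
o=bot.get_obs(); print(o['contact_force'],o['moment'],o['tool_pos'],o['tcp_rot'])
p,d=cap('side','s3');cv2.imwrite('pics/c3.png',cv2.resize(p[180:320,240:370],None,fx=4,fy=4)[:,:,::-1])
E
```

```text
[0.49573353 3.39188489 1.84738942] [0.21099613 0.10555304 0.03987472] [515.42033196  40.13432171  86.3653818 ] [ 3.14153782 -0.25331767  1.5484216 ]
```

View pics/c3.png

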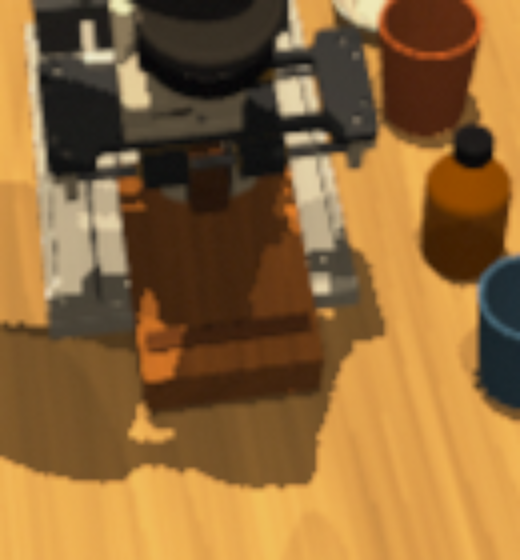

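The box lies across the sill with its rear on the counter (rear at crop (240,390)). Now a controlled tip to level, nose down into the well.

{"method": "send_rows", "body": {
  "rows": [
    {"x": 0.0177, "y": -0.001, "z": 0.0195, "ax": 0, "ay": -0.061, "az": 0, "jaw": -1},
    {"x": 0.034, "y": -0.002, "z": 0.0398, "ax": 0, "ay": -0.121, "az": 0, "jaw": -1},
    {"x": 0.049, "y": -0.003, "z": 0.0608, "ax": 0, "ay": -0.181, "az": 0, "jaw": -1},
    {"x": 0.063, "y": -0.004, "z": 0.0828, "ax": 0, "ay": -0.241, "az": 0, "jaw": -1},
    {"x": 0.063, "y": -0.004, "z": 0.0828, "ax": 0, "ay": -0.241, "az": 0, "jaw": -1},
    {"x": 0.074, "y": -0.005, "z": 0.0987, "ax": 0, "ay": -0.291, "az": 0, "jaw": -1},
    {"x": 0.085, "y": -0.006, "z": 0.1165, "ax": 0, "ay": -0.3445, "az": 0, "jaw": -1},
    {"x": 0.085, "y": -0.006, "z": 0.1165, "ax": 0, "ay": -0.3445, "az": 0, "jaw": -1},
    {"x": 0.085, "y": -0.006, "z": 0.1165, "ax": 0, "ay": -0.3445, "az": 0, "jaw": -1},
    {"x": 0.085, "y": -0.006, "z": 0.1165, "ax": 0, "ay": -0.3445, "az": 0, "jaw": -1}
  ]
}}

```text
time: 12.8
tool_pos: [515.5, 61.9, 68.5]
tcp_rot: [3.14, 0.106, 1.547]
contact_force: [1.6, 3.5, 4.2]
grip_width: 23.8
finger_force: 30.0
```

{"method": "send_rows", "body": {
  "rows": [
    {"x": 0.042, "y": -0.004, "z": -0.0036, "ax": 0, "ay": 0.0085, "az": 0, "jaw": -1},
    {"x": 0.085, "y": -0.008, "z": -0.0072, "ax": 0, "ay": 0.017, "az": 0, "jaw": -1},
    {"x": 0.127, "y": -0.012, "z": -0.0108, "ax": 0, "ay": 0.026, "az": 0, "jaw": -1},
    {"x": 0.1695, "y": -0.016, "z": -0.0144, "ax": 0, "ay": 0.034, "az": 0.004, "jaw": -1},
    {"x": 0.218, "y": -0.02, "z": -0.019, "ax": 0, "ay": 0.039, "az": 0.006, "jaw": -1},
    {"x": 0.266, "y": -0.025, "z": -0.0237, "ax": 0, "ay": 0.043, "az": 0.008, "jaw": -1},
    {"x": 0.315, "y": -0.03, "z": -0.0284, "ax": 0, "ay": 0.047, "az": 0.01, "jaw": -1},
    {"x": 0.363, "y": -0.034, "z": -0.0331, "ax": 0, "ay": 0.052, "az": 0.01, "jaw": -1},
    {"x": 0.385, "y": -0.035, "z": -0.0295, "ax": 0, "ay": 0.09, "az": 0.01, "jaw": -1},
    {"x": 0.387, "y": -0.035, "z": -0.0292, "ax": 0, "ay": 0.103, "az": 0.01, "jaw": -1}
  ]
}}

```text
time: 14.05
tool_pos: [509.8, 138.8, 66.5]
tcp_rot: [3.14, -0.0, 1.538]
contact_force: [-1.6, -5.6, 13.3]
grip_width: 23.7
finger_force: 30.0
```

```bash
python3 - <<'E'
from h import *
o=bot.get_obs(); print(o['contact_force'],o['moment'],o['tool_pos'],o['tcp_rot'])
p,d=cap('side','s4');cv2.imwrite('pics/c4.png',cv2.resize(p[150:290,240:370],None,fx=4,fy=4)[:,:,::-1])
E
```

```text
[-1.58182604 -5.60499988 13.28173024] [-1.28620829  0.36087619  0.10999062] [509.76919712 138.77627603  66.48782473] [ 3.14004070e+00 -5.85797639e-05  1.53782955e+00]
```

View pics/c4.png

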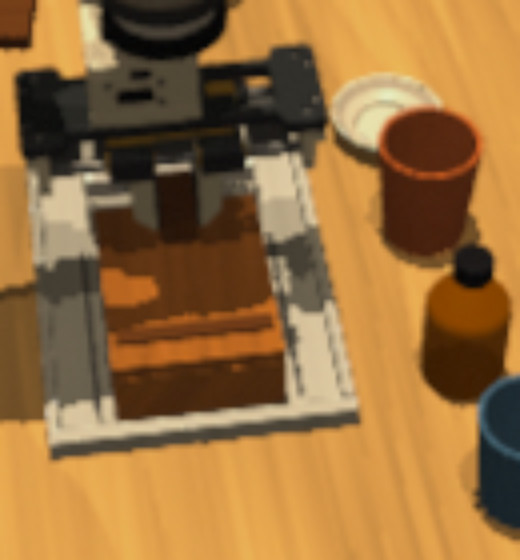

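Rear looks just at the sill (crop (200,400)), and 13 N upward shows some preload. I'll open to let it settle, then measure.

{"method": "send_rows", "body": {
  "rows": [
    {"x": 0, "y": 0, "z": -0.004, "ax": 0, "ay": 0, "az": 0, "jaw": -1},
    {"x": 0, "y": 0, "z": -0.005, "ax": 0, "ay": 0, "az": 0, "jaw": -0.4},
    {"x": 0, "y": 0, "z": -0.005, "ax": 0, "ay": 0, "az": 0, "jaw": -0.2},
    {"x": 0, "y": 0, "z": -0.005, "ax": 0, "ay": 0, "az": 0, "jaw": -0.2},
    {"x": 0, "y": 0, "z": -0.005, "ax": 0, "ay": 0, "az": 0, "jaw": -0.2},
    {"x": 0, "y": 0, "z": -0.005, "ax": 0, "ay": 0, "az": 0, "jaw": -0.2},
    {"x": 0, "y": 0, "z": -0.005, "ax": 0, "ay": 0, "az": 0, "jaw": -0.2},
    {"x": 0, "y": 0, "z": -0.005, "ax": 0, "ay": 0, "az": 0, "jaw": -0.2},
    {"x": 0, "y": 0, "z": -0.005, "ax": 0, "ay": 0, "az": 0, "jaw": -0.2},
    {"x": 0, "y": 0, "z": -0.005, "ax": 0, "ay": 0, "az": 0, "jaw": -0.2}
  ]
}}

```text
time: 15.35
tool_pos: [509.5, 139.6, 66.3]
tcp_rot: [3.141, 0.0, 1.538]
contact_force: [-0.6, 0.9, -0.4]
grip_width: 36.7
finger_force: 0.0
```

```bash
cat > m.py <<'E'
from h import *
o=bot.get_obs(); print(o['contact_force'].round(1),o['moment'].round(2),o['tool_pos'].round(1))
p,d=cap('side'); X=cloud('side',d).reshape(-1,3)
t=np.radians(88); u=np.array([np.cos(t),np.sin(t)]); v=np.array([-u[1],u[0]])
a=(X[:,:2]-[504.5,9.2])@u; b=(X[:,:2]-[504.5,9.2])@v; z=X[:,2]
m=(abs(b)<50)&(z>35)&(z<75)
for k in range(0,130,10):
    q=m&(a>k)&(a<k+10)
    if q.sum()>8: print(k,q.sum(),np.median(z[q]).round(1),end='; ')
q=(abs(b)<45)&(a>0)&(a<40)&(z>20)&(z<48); print('\nrear face a',np.median(a[q]).round(1),q.sum())
q=(z>50)&(z<63)&(a>30)&(a<75)&(abs(b)<80); print('lat',np.percentile(b[q],[2,98]).round(1))
E
python3 m.py
```

```text
[-0.6  0.9 -0.4] [-0.09  0.02  0.03] [509.5 139.6  66.3]
0 383 53.1; 10 116 65.7; 20 141 66.5; 30 88 66.7; 40 104 64.4; 50 102 63.2; 60 108 62.7; 70 105 62.3; 80 95 61.6; 90 112 61.5; 100 90 60.7; 110 114 60.7; 120 89 60.2; 
rear face a 3.4 258
lat [-53.7  53.4]
```

Rear still sits on the sill edge (tilt about 3°); the box slipped a few mm in the grip. I'll regrip, slide 9 mm on and release so it tips level.

{"method": "send_rows", "body": {
  "rows": [
    {"x": 0, "y": 0, "z": 0, "ax": 0, "ay": 0, "az": 0, "jaw": -1},
    {"x": 0, "y": 0, "z": 0, "ax": 0, "ay": 0, "az": 0, "jaw": -1},
    {"x": 0, "y": 0, "z": 0, "ax": 0, "ay": 0, "az": 0, "jaw": -1},
    {"x": 0, "y": 0, "z": 0, "ax": 0, "ay": 0, "az": 0, "jaw": -1},
    {"x": 0.015, "y": 0, "z": 0, "ax": 0, "ay": 0, "az": 0, "jaw": -1},
    {"x": 0.03, "y": 0, "z": 0, "ax": 0, "ay": 0, "az": 0, "jaw": -1},
    {"x": 0.045, "y": 0, "z": 0, "ax": 0, "ay": 0, "az": 0, "jaw": -1},
    {"x": 0.045, "y": 0, "z": 0, "ax": 0, "ay": 0, "az": 0, "jaw": -0.3},
    {"x": 0.045, "y": 0, "z": 0, "ax": 0, "ay": 0, "az": 0, "jaw": -0.2},
    {"x": 0.045, "y": 0, "z": 0, "ax": 0, "ay": 0, "az": 0, "jaw": -0.2}
  ]
}}

```text
time: 16.65
tool_pos: [509.8, 148.7, 66.4]
tcp_rot: [3.141, 0.0, 1.538]
contact_force: [-0.2, -0.4, 0.3]
grip_width: 36.5
finger_force: 0.0
```

```bash
python3 m.py
```

```text
[-0.2 -0.4  0.3] [-0.05  0.04  0.01] [509.8 148.7  66.4]
10 319 51.3; 20 108 58.3; 30 148 60.3; 40 77 59.7; 50 120 58.2; 60 108 58.3; 70 113 58.2; 80 100 58.2; 90 111 58.6; 100 94 58.2; 110 123 58.3; 120 95 58.7; 
rear face a 13.3 248
lat [-52.4  53.1]
```

Flat now, rear face at about 13 mm, nose about 4 mm from the bar. Regrip and push gently.

{"method": "send_rows", "body": {
  "rows": [
    {"x": 0, "y": 0, "z": 0, "ax": 0, "ay": 0, "az": 0, "jaw": -1},
    {"x": 0, "y": 0, "z": 0, "ax": 0, "ay": 0, "az": 0, "jaw": -1},
    {"x": 0, "y": 0, "z": 0, "ax": 0, "ay": 0, "az": 0, "jaw": -1},
    {"x": 0, "y": 0, "z": 0, "ax": 0, "ay": 0, "az": 0, "jaw": -1},
    {"x": 0.003, "y": 0, "z": 0, "ax": 0, "ay": 0, "az": 0, "jaw": -1},
    {"x": 0.006, "y": 0, "z": 0, "ax": 0, "ay": 0, "az": 0, "jaw": -1},
    {"x": 0.009, "y": 0, "z": 0, "ax": 0, "ay": 0, "az": 0, "jaw": -1},
    {"x": 0.012, "y": 0, "z": 0, "ax": 0, "ay": 0, "az": 0, "jaw": -1},
    {"x": 0.015, "y": 0, "z": 0, "ax": 0, "ay": 0, "az": 0, "jaw": -1},
    {"x": 0.015, "y": 0, "z": 0, "ax": 0, "ay": 0, "az": 0, "jaw": -1}
  ]
}}

```text
time: 17.95
tool_pos: [509.9, 151.6, 66.3]
tcp_rot: [3.141, 0.0, 1.538]
contact_force: [0.5, -3.5, 0.9]
grip_width: 23.9
finger_force: 30.0
```

{"method": "send_rows", "body": {
  "rows": [
    {"x": 0.002, "y": 0, "z": 0, "ax": 0, "ay": 0, "az": 0, "jaw": -1},
    {"x": 0.004, "y": 0, "z": 0, "ax": 0, "ay": 0, "az": 0, "jaw": -1},
    {"x": 0.006, "y": 0, "z": 0, "ax": 0, "ay": 0, "az": 0, "jaw": -1},
    {"x": 0.008, "y": 0, "z": 0, "ax": 0, "ay": 0, "az": 0, "jaw": -1},
    {"x": 0.01, "y": 0, "z": 0, "ax": 0, "ay": 0, "az": 0, "jaw": -1},
    {"x": 0.01, "y": 0, "z": 0, "ax": 0, "ay": 0, "az": 0, "jaw": -1},
    {"x": 0.01, "y": 0, "z": 0, "ax": 0, "ay": 0, "az": 0, "jaw": -1},
    {"x": 0.01, "y": 0, "z": 0, "ax": 0, "ay": 0, "az": 0, "jaw": -1},
    {"x": 0.01, "y": 0, "z": 0, "ax": 0, "ay": 0, "az": 0, "jaw": -1},
    {"x": 0.01, "y": 0, "z": 0, "ax": 0, "ay": 0, "az": 0, "jaw": -1}
  ]
}}

```text
time: 19.2
tool_pos: [509.9, 153.6, 66.3]
tcp_rot: [3.141, 0.0, 1.538]
contact_force: [0.0, -2.8, 1.6]
grip_width: 23.6
finger_force: 30.0
```

{"method": "send_rows", "body": {
  "rows": [
    {"x": 0.002, "y": 0, "z": 0, "ax": 0, "ay": 0, "az": 0, "jaw": -1},
    {"x": 0.004, "y": 0, "z": 0, "ax": 0, "ay": 0, "az": 0, "jaw": -1},
    {"x": 0.006, "y": 0, "z": 0, "ax": 0, "ay": 0, "az": 0, "jaw": -1},
    {"x": 0.008, "y": 0, "z": 0, "ax": 0, "ay": 0, "az": 0, "jaw": -1},
    {"x": 0.01, "y": 0, "z": 0, "ax": 0, "ay": 0, "az": 0, "jaw": -1},
    {"x": 0.01, "y": 0, "z": 0, "ax": 0, "ay": 0, "az": 0, "jaw": -1},
    {"x": 0.01, "y": 0, "z": 0, "ax": 0, "ay": 0, "az": 0, "jaw": -1},
    {"x": 0.01, "y": 0, "z": 0, "ax": 0, "ay": 0, "az": 0, "jaw": -1},
    {"x": 0.01, "y": 0, "z": 0, "ax": 0, "ay": 0, "az": 0, "jaw": -1},
    {"x": 0.01, "y": 0, "z": 0, "ax": 0, "ay": 0, "az": 0, "jaw": -1}
  ]
}}

```text
time: 20.45
tool_pos: [510.0, 155.6, 66.3]
tcp_rot: [3.141, 0.0, 1.538]
contact_force: [0.7, -3.8, 2.8]
grip_width: 24.0
finger_force: 30.0
```

{"method": "send_rows", "body": {
  "rows": [
    {"x": 0.002, "y": 0, "z": 0, "ax": 0, "ay": 0, "az": 0, "jaw": -1},
    {"x": 0.004, "y": 0, "z": 0, "ax": 0, "ay": 0, "az": 0, "jaw": -1},
    {"x": 0.006, "y": 0, "z": 0, "ax": 0, "ay": 0, "az": 0, "jaw": -1},
    {"x": 0.008, "y": 0, "z": 0, "ax": 0, "ay": 0, "az": 0, "jaw": -1},
    {"x": 0.01, "y": 0, "z": 0, "ax": 0, "ay": 0, "az": 0, "jaw": -1},
    {"x": 0.01, "y": 0, "z": 0, "ax": 0, "ay": 0, "az": 0, "jaw": -1},
    {"x": 0.01, "y": 0, "z": 0, "ax": 0, "ay": 0, "az": 0, "jaw": -1},
    {"x": 0.01, "y": 0, "z": 0, "ax": 0, "ay": 0, "az": 0, "jaw": -1},
    {"x": 0.01, "y": 0, "z": 0, "ax": 0, "ay": 0, "az": 0, "jaw": -1},
    {"x": 0.01, "y": 0, "z": 0, "ax": 0, "ay": 0, "az": 0, "jaw": -1}
  ]
}}

```text
time: 21.7
tool_pos: [510.1, 157.1, 66.3]
tcp_rot: [3.141, 0.001, 1.538]
contact_force: [-0.0, -6.0, 3.8]
grip_width: 23.9
finger_force: 30.0
```

{"method": "send_rows", "body": {
  "rows": [
    {"x": 0.002, "y": 0, "z": 0, "ax": 0, "ay": 0, "az": 0, "jaw": -1},
    {"x": 0.004, "y": 0, "z": 0, "ax": 0, "ay": 0, "az": 0, "jaw": -1},
    {"x": 0.006, "y": 0, "z": 0, "ax": 0, "ay": 0, "az": 0, "jaw": -1},
    {"x": 0.008, "y": 0, "z": 0, "ax": 0, "ay": 0, "az": 0, "jaw": -1},
    {"x": 0.01, "y": 0, "z": 0, "ax": 0, "ay": 0, "az": 0, "jaw": -1},
    {"x": 0.012, "y": 0, "z": 0, "ax": 0, "ay": 0, "az": 0, "jaw": -1},
    {"x": 0.014, "y": 0, "z": 0, "ax": 0, "ay": 0, "az": 0, "jaw": -1},
    {"x": 0.015, "y": 0, "z": 0, "ax": 0, "ay": 0, "az": 0, "jaw": -1},
    {"x": 0.015, "y": 0, "z": 0, "ax": 0, "ay": 0, "az": 0, "jaw": -1},
    {"x": 0.015, "y": 0, "z": 0, "ax": 0, "ay": 0, "az": 0, "jaw": -1}
  ]
}}

```text
time: 22.95
tool_pos: [510.1, 159.3, 66.3]
tcp_rot: [3.141, 0.002, 1.538]
contact_force: [-0.3, -9.4, 4.7]
grip_width: 23.6
finger_force: 30.0
```

```bash
python3 m.py
```

```text
[-0.3 -9.4  4.7] [-1.83  0.15  0.05] [510.1 159.3  66.3]
20 309 50.2; 30 112 58.6; 40 144 60.6; 50 85 60.3; 60 112 58.6; 70 101 58.6; 80 109 58.5; 90 102 58.3; 100 109 58.3; 110 96 58.2; 120 122 58.7; 
rear face a 24.1 253
lat [-53.   52.6]
```

{"method": "send_rows", "body": {
  "rows": [
    {"x": 0.002, "y": 0, "z": 0, "ax": 0, "ay": 0, "az": 0, "jaw": -1},
    {"x": 0.004, "y": 0, "z": 0, "ax": 0, "ay": 0, "az": 0, "jaw": -1},
    {"x": 0.006, "y": 0, "z": 0, "ax": 0, "ay": 0, "az": 0, "jaw": -1},
    {"x": 0.008, "y": 0, "z": 0, "ax": 0, "ay": 0, "az": 0, "jaw": -1},
    {"x": 0.01, "y": 0, "z": 0, "ax": 0, "ay": 0, "az": 0, "jaw": -1},
    {"x": 0.012, "y": 0, "z": 0, "ax": 0, "ay": 0, "az": 0, "jaw": -1},
    {"x": 0.014, "y": 0, "z": 0, "ax": 0, "ay": 0, "az": 0, "jaw": -1},
    {"x": 0.014, "y": 0, "z": 0, "ax": 0, "ay": 0, "az": 0, "jaw": -1},
    {"x": 0.014, "y": 0, "z": 0, "ax": 0, "ay": 0, "az": 0, "jaw": -1},
    {"x": 0.014, "y": 0, "z": 0, "ax": 0, "ay": 0, "az": 0, "jaw": -1}
  ]
}}

```text
time: 24.25
tool_pos: [510.2, 161.5, 66.4]
tcp_rot: [3.141, 0.003, 1.538]
contact_force: [-0.1, -13.8, 5.9]
grip_width: 24.3
finger_force: 30.0
```

Bar force is about 10 N (13.8 minus about 3 N of drag). Easing back a little with the bar following, then letting go.

{"method": "send_rows", "body": {
  "rows": [
    {"x": 0, "y": 0, "z": 0, "ax": 0, "ay": 0, "az": 0, "jaw": -1},
    {"x": 0, "y": 0, "z": 0, "ax": 0, "ay": 0, "az": 0, "jaw": -1},
    {"x": -0.003, "y": 0, "z": 0, "ax": 0, "ay": 0, "az": 0, "jaw": -1},
    {"x": -0.006, "y": 0, "z": 0, "ax": 0, "ay": 0, "az": 0, "jaw": -1},
    {"x": -0.009, "y": 0, "z": 0, "ax": 0, "ay": 0, "az": 0, "jaw": -1},
    {"x": -0.012, "y": 0, "z": 0, "ax": 0, "ay": 0, "az": 0, "jaw": -1},
    {"x": -0.015, "y": 0, "z": 0, "ax": 0, "ay": 0, "az": 0, "jaw": -1},
    {"x": -0.018, "y": 0, "z": 0, "ax": 0, "ay": 0, "az": 0, "jaw": -1},
    {"x": -0.018, "y": 0, "z": 0, "ax": 0, "ay": 0, "az": 0, "jaw": -1},
    {"x": -0.018, "y": 0, "z": 0, "ax": 0, "ay": 0, "az": 0, "jaw": -1}
  ]
}}

```text
time: 25.5
tool_pos: [510.2, 159.9, 66.3]
tcp_rot: [3.141, 0.0, 1.538]
contact_force: [1.4, -3.0, 2.5]
grip_width: 24.0
finger_force: 30.0
```

{"method": "send_rows", "body": {
  "rows": [
    {"x": 0, "y": 0, "z": 0, "ax": 0, "ay": 0, "az": 0, "jaw": -0.4},
    {"x": 0, "y": 0, "z": 0, "ax": 0, "ay": 0, "az": 0, "jaw": -0.1},
    {"x": 0, "y": 0, "z": 0, "ax": 0, "ay": 0, "az": 0, "jaw": 0.2},
    {"x": 0, "y": 0, "z": 0, "ax": 0, "ay": 0, "az": 0, "jaw": 0.2},
    {"x": 0, "y": 0, "z": -0.05, "ax": 0, "ay": 0, "az": 0, "jaw": 0.2},
    {"x": 0, "y": 0, "z": -0.15, "ax": 0, "ay": 0, "az": 0, "jaw": 0.2},
    {"x": 0, "y": 0, "z": -0.3, "ax": 0, "ay": 0, "az": 0, "jaw": 0.2},
    {"x": 0, "y": 0, "z": -0.5, "ax": 0, "ay": 0, "az": 0, "jaw": 0.2},
    {"x": 0, "y": 0, "z": -0.7, "ax": 0, "ay": 0, "az": 0, "jaw": 0.2},
    {"x": 0, "y": 0, "z": -0.7, "ax": 0, "ay": 0, "az": 0, "jaw": 0.2}
  ]
}}

```text
time: 26.75
tool_pos: [511.8, 160.2, 210.3]
tcp_rot: [3.133, -0.001, 1.538]
contact_force: [0.8, 0.2, -0.3]
grip_width: 54.9
finger_force: 0.0
```

{"method": "send_rows", "body": {
  "rows": [
    {"x": 0.25, "y": -0.2, "z": -0.1, "ax": 0, "ay": 0, "az": 0, "jaw": 0.2},
    {"x": 0.5, "y": -0.4, "z": -0.2, "ax": 0, "ay": 0, "az": 0, "jaw": 0.2},
    {"x": 0.75, "y": -0.6, "z": -0.2, "ax": 0, "ay": 0, "az": 0, "jaw": 0.2},
    {"x": 1, "y": -0.7, "z": -0.2, "ax": 0, "ay": 0, "az": 0, "jaw": 0.2},
    {"x": 1, "y": -0.7, "z": -0.2, "ax": 0, "ay": 0, "az": 0, "jaw": 0.2},
    {"x": 1, "y": -0.7, "z": -0.2, "ax": 0, "ay": 0, "az": 0, "jaw": 0.2},
    {"x": 1, "y": -0.7, "z": -0.2, "ax": 0, "ay": 0, "az": 0, "jaw": 0.2},
    {"x": 1, "y": -0.7, "z": -0.2, "ax": 0, "ay": 0, "az": 0, "jaw": 0.2},
    {"x": 1, "y": -0.7, "z": -0.2, "ax": 0, "ay": 0, "az": 0, "jaw": 0.2},
    {"x": 1, "y": -0.7, "z": -0.2, "ax": 0, "ay": 0, "az": 0, "jaw": 0.2}
  ]
}}

```text
time: 28.0
tool_pos: [376.9, 364.0, 246.1]
tcp_rot: [3.141, 0.0, 1.537]
contact_force: [0.4, -0.2, 0.3]
grip_width: 55.1
finger_force: 0.0
```

```bash
python3 m.py; python3 - <<'E'
from h import *
p,d=cap('side'); q,e=cap('top')
a=cv2.resize(p[140:280,240:370],None,fx=3,fy=3); b=cv2.resize(q[225:310,215:335],None,fx=3.3,fy=3.3,interpolation=2)
b=np.pad(b,((0,a.shape[0]-b.shape[0]),(0,0),(0,0)));cv2.imwrite('pics/c5.png',np.hstack([a,b])[:,:,::-1])
E
```

```text
[ 0.4 -0.2  0.3] [-0.08  0.05  0.02] [376.9 364.  246.1]
10 16 48.7; 20 300 51.0; 30 125 58.3; 40 137 60.5; 50 85 59.3; 60 104 58.2; 70 111 57.8; 80 110 58.2; 90 101 58.1; 100 101 58.0; 110 101 57.8; 120 135 58.8; 
rear face a 22.5 251
lat [-52.6  52.3]
```

View pics/c5.png

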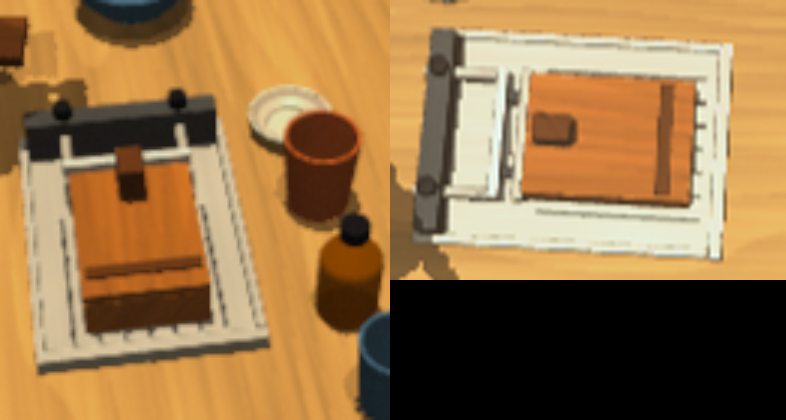

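The box lies flat and square in the well against the bar (crop (520,135)), with the bar still slightly compressed, and the bystanders look untouched. Handing in.

```bash
python3 -c "
from plant import bot
print(bot.close_job())"
```

```text
the job is handed in; nothing more can be done
None
```

The job is handed in: the fish box was slid over the sill, lies flat in the tray, was pressed on the bar with about 10 N (estimated from the wrist force less drag), and was released still touching it.

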